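Set the length stop and hold a slat in the saw board

ROBOT

A 6-joint arm with a two-finger parallel gripper is mounted at the origin on the work surface. World frame = base frame: x ahead of the robot, y to its left, z up, the work surface at z = 0. Lengths are in m, angles in degrees, forces in N, time in s.
With the tool pointing down it reaches from about 0.225 to 0.875 m from the base axis. Payload 3.4 kg.
Tool frame: the origin (TCP) lies midway between the tips of the shut fingers; the grasp point (between the pads) lies 19 mm behind it; z points along the fingers, y is the line along which they close (so a half turn about z gives the same grasp; the last joint's range is limited). The gripper opens to 85 mm and grips with 20 to 120 N. Pads are 22 mm wide; open, the fingers measure 114 mm over their backs; the gripper's body (76 mm by 85 mm) begins 54 mm behind the grasp point. The pads swing forward as they close: fully open they stand 13 mm farther back than shut.
Start: joints at [68.067, 15.808, 86.224, -0, 77.962, -6.933], TCP at [0.149, 0.555, 0.231] pointing down, gripper open.
Joint ranges: [-165.64, 165.64], [-43.16, 119.46], [12.63, 154.43], [-67.54, 247.53], [6.08, 155.33], [-154.97, 154.97]. Speed limits (degrees/s): [147.25, 147.25, 180, 180, 180, 180].

INTERFACE

Orientations are given as [roll, pitch, yaw] about the fixed x, y, z axes, in that order (R = Rz(yaw) Ry(pitch) Rx(roll)).
In Python, from bench import ctrl gives the robot as it stands. The module is installed in compiled form; this text tells all that it offers.
- The arm moves only by the shell command python3 -m handwheel 'ROWS' [FORCE]. ROWS is JSON, a list of rows, each a list of 3 entries, a list of its own where there are three numbers: the turn, a rotation vector about the tool's x, y, z scaled (see below), then the shift along the tool's x, y, z scaled (see below), then the finger opening in mm, from 0 to 85.4. A call has 1 to 12 rows; each row shifts and turns the commanded pose from where the row before left it, along the tool's axes as they then stand; what a row does not reach is not made up. The controller multiplies each number of a shift by 0.8 m and each number of a turn by pi/2 rad. A row lasts 1/8 s, in which the tool goes at most 62.5 mm and 10.7 degrees, less where a joint would pass 70% of its speed; a pose out of reach is approached as far as the arm can. A call with a number of a shift or a turn outside -1 to 1 is refused whole. A call with a gripper value outside its range is refused whole. The fingers move at their own pace and stop on an object; FORCE is the grip in N (left out, the last holds). Time passes only in rows, so rows that do not move let the fingers close. It gives the time, the measured TCP pose, the force, the opening and the grip force at its end, in the units of the state.
- ctrl.get_obs(): the state, without advancing time (a new reading comes with each control period).
- ctrl.read_camera(name): name is "scene" or "top"; returns a dict with "color" (420x560x3 uint8, red, green, blue), "depth" (420x560 float32, m along the optical axis (not along the pixel's ray), 0 where there is no reading), "camera_matrix" (3x3 intrinsics, pixels), "dist" ([k1, k2, p1, p2, k3] as OpenCV has them; the pictures are not rectified), "R" (3x3) and "t" (3): a world point X has camera coordinates R X + t. Camera axes: x right, y down, z forward; pixel columns grow to the right and rows downward; lengths in m; the calibration is good to about 2 mm. A picture is of the moment at which its call begins.
- ctrl.sign_off(): hands the job in; it is judged then, once.
The state is a dict: "t": time; "q": joint angles; "joint_vel": joint speeds; "joint_efforts": joint torques, N m; "position": TCP position; "tool_rot": TCP orientation; "wrist_force": force on the tool from outside, world axes, zero at the start; "ft_torque": the same for the moment, N m; "finger_gap": finger opening in m; "gripper_force": force on a finger pad.
Only numpy, scipy, OpenCV 4.12 (cv2) and the standard library are available. Lean on these libraries where they do the work, as an engineer would, in place of code of your own. Each camera call takes 0.05 s, during which the arm holds its last target. There are 200 camera calls.

TASK

On the saw board, first slide the length stop along the fence to 100 mm from the saw slot, then lay the long slat flat on the board with one end against the stop and its edge against the fence, ready to be sawn. Finish while still holding it there with one diagonal push of the fingers, firmly down onto the board and into the fence at once, on the part between the stop and the slot with the fingers clear of the slot; do not let go. Leave the stop at its setting and everything else on the table alone.

Things in the scene. Friction and masses are not known exactly. Their poses are not given: they have to be found in the camera images.
- sawboard: Saw board, fixed, 400 mm long, 122 mm deep. Origin: centre of its underside, on the table; x points across it to the fence (away from the robot), y along the fence, z up. Bed top 18 mm above the table, x -60 to +62, y -200 to +200 mm; fence along the far side. The 3 mm saw slot crosses fence and bed at y = -40 mm. The slat's middle ends up at x +22, y -60, z +28 mm.
- bed: The plywood bed of the saw board, on which the slat is pressed down; same origin and axes as the saw board, top 18 mm above its origin.
- fence: The beech fence, 22 mm thick and 32 mm high above the bed, with a 12 mm high aluminium track on top (44 mm above the bed in all) and a rule with marks every 10 mm (longer every 50) counted from the slot. Origin: at bed height in its front face, x = +40 mm on the saw board; same axes as the saw board.
- length_stop (a joint): Position of the length stop along the fence = distance from the middle of the saw slot to the face of the stop that meets the slat, in m (0 to 0.20); it grows to the saw board's +y. Stiff: it takes about 8 N to slide and stays where it is left.
- stop_face (a point): Point at bed height in the stop's face, the side of its plate that looks along -y of the saw board, towards the slot, and meets the slat's end. The plate stands in front of the fence, reaching 50 mm out from it, 10 mm thick, from 2 to 58 mm above the bed. Axes as the saw board.
- stop_grip (a point): Centre of the black thumb grip on top of the length stop, 92 mm above the table: 24 mm (saw board x) by 18 mm (saw board y) by 32 mm high, rounded edges, on the aluminium carriage whose top is 76 mm above the table. Its centre is 18 mm to +y of the stop's face.
- slat_mid (a point): Centre of the loose long cedar slat (brown), 240 mm long (its own y), 36 mm wide (x), 20 mm high (z), about 90 g, square-edged; it starts lying flat on the table in front of the saw board, roughly parallel to it. Either end may go to the stop.
- tenon_saw: Tenon saw lying flat behind the fence, about 325 mm long, 20 mm high; leave alone.
- try_square: Try square at the right end of the saw board, 160 x 100 mm, 16 mm high; leave alone.
- piece_a: Finished short slat, 100 x 36 x 20 mm, on the table to the left of the long slat; leave alone.
- pencil: Pencil, 175 mm long, 8 mm thick, on the table to the right of the long slat; leave alone.
- seed_tray: White seed tray with black cells, 206 x 155 mm, 59 mm high, left of the saw board; leave alone.
- pot: Black plastic pot, 90 mm across, 80 mm high, on the right; leave alone.
- water_bottle: Water bottle, 64 mm across, 200 mm high, on the right; leave alone.
There are look-alikes about, which are no part of the job. Of the things shaped like the part that bears slat_mid, the dark wooden one is meant.

How it is judged (in metres and radians):
On the way, in this order (a step that is already met when the one before it is completed fails the run):
1. the length stop stands at 100 mm from the slot, let go, with the slat not yet on the saw board (value of joint length_stop between 0.096 and 0.104 m and velocity of joint length_stop between -0.005 and 0.005 m/s and contact force between the fingers and length_stop below 0.2 N and x of slat_mid in the frame of sawboard below -0.08 m), for 0.2 s.
2. the slat rests flat on the bed (z of slat_mid in the frame of sawboard between 0.025 and 0.031 m and x of slat_mid in the frame of sawboard between -0.05 and 0.03 m and angle between the z axis of slat_mid and the z axis of sawboard, either way round below 0.05 rad and contact force between slat and bed above 0.3 N), for 0.2 s.
At the end, for the whole second after the job is handed in: Stop at 100 +-4 mm; slat at rest flat on the bed, end within 3 mm of the stop, edge within 2 mm of the fence; the fingers still push it (over 4 N), pressing it on the fence with over 2.5 N and on the bed with over 4 N at once, their middle 15 mm or more from the slot on the stop's side (value of joint length_stop between 0.096 and 0.104 m and y of slat_mid in the frame of stop_face between -0.1235 and -0.117 m and x of slat_mid in the frame of fence between -0.0205 and -0.015 m and z of slat_mid in the frame of sawboard between 0.0255 and 0.03 m and angle between the y axis of slat_mid and the y axis of sawboard, either way round below 0.02 rad and angle between the z axis of slat_mid and the z axis of sawboard, either way round below 0.04 rad and contact force between slat and fence above 2.5 N and contact force between slat and bed above 4 N and contact force between the fingers and slat above 4 N and y of the grasp point in the frame of sawboard above -0.025 m and linear speed of slat below 0.01 m/s); the arm keeps its last pose, push and grip.
It fails at once if a bystander is moved by more than 25 mm (distance of any of tenon_saw, try_square, piece_a, pencil, seed_tray, pot, water_bottle from where it was at the start of the episode above 0.025 m).
It also fails if it takes over 62 s, if anything falls off the work surface, if the arm or the gripper's body presses on something with over 40 N, if the wrist force passes 120 N, or if a joint passes its speed limit or range.

## Working session

There is one attempt and no reset: what is moved stays moved. The work goes in short steps, Python scripts to look and compute and a shell command to move; the robot and the scene stay as the last step left them, time stands still between calls to the robot, and variables do not carry over. Pictures are saved under pics/ and viewed, at most 10 in all, crops included, and the job is handed in when it is done.

```bash
mkdir -p pics
python3 - <<'E'
from bench import ctrl
import cv2,numpy as np
o=ctrl.get_obs();print({k:np.round(v,3).tolist() for k,v in o.items()})
for n in("scene","top"):
    c=ctrl.read_camera(n);np.savez(f"pics/{n}0.npz",**c)
    cv2.imwrite(f"pics/{n}0.png",c["color"][:,:,::-1]);print(n,c["camera_matrix"].tolist(),c["dist"],c["R"].tolist(),c["t"])
E
```

```text
{'t': 0.0, 'q': [68.068, 15.85, 86.296, -0.001, 77.961, -6.934], 'joint_vel': [-0.036, -0.07, -0.034, 0.064, -0.074, -0.049], 'joint_efforts': [-0.003, -41.677, -24.581, -0.0, 0.01, -0.0], 'position': [0.149, 0.555, 0.23], 'tool_rot': [-179.894, -0.012, 165.002], 'wrist_force': [-0.624, 0.046, 0.156], 'ft_torque': [0.071, 0.008, 0.021], 'gripper_force': 0.0, 'finger_gap': 0.085}
scene [[535.2789973304119, 0.0, 272.775385825155], [0.0, 535.2789973304119, 207.2353809487017], [0.0, 0.0, 1.0]] [-0.00356372  0.          0.          0.          0.        ] [[0.8264595640691, 0.5627158768945864, 0.017760373010442893], [0.4147486789390488, -0.5872014858940555, -0.6951100260261875], [-0.38072053041178017, 0.5818464203332094, -0.7186839506127869]] [-0.38623967 -0.17786851  1.83742175]
top [[444.72827644635436, 0.0, 291.99154496843715], [0.0, 444.72827644635436, 209.75506363829194], [0.0, 0.0, 1.0]] [-0.13488203  0.          0.          0.          0.        ] [[0.02691524581422556, -0.9996314641060222, -0.003536313335932487], [-0.9928188793551005, -0.026318989646589713, -0.11669611638810154], [0.1165600374864492, 0.00665182330138023, -0.9931613720377594]] [-0.0314213   0.52116059  1.59868443]
```

View pics/top0.png

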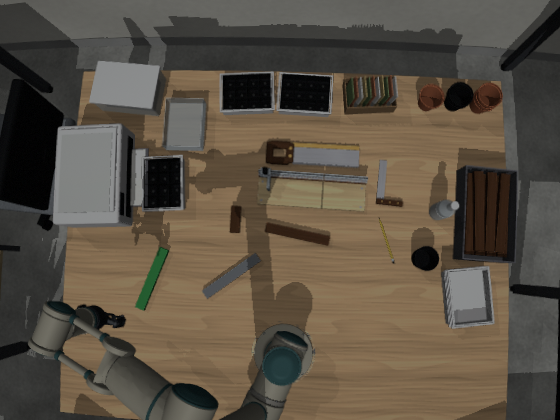

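View pics/scene0.png

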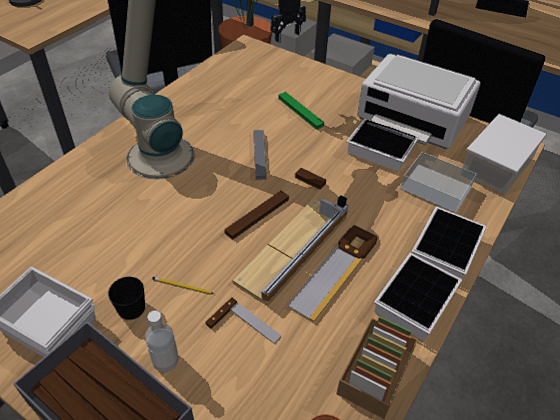

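Top view: the saw board spans cols 258–367, rows 168–210, with the slot at about col 322 and the stop near (265,175) at its left end. The brown slat is at (297,233), piece_a at (236,219) and the pencil at (387,240).

```bash
cat > h.py <<'E'
import numpy as np,cv2
def ray(c,px):
    u=cv2.undistortPoints(np.array(px,float).reshape(-1,1,2),c["camera_matrix"],c["dist"]).reshape(-1,2)
    R=c["R"];o=-R.T@c["t"];d=np.c_[u,np.ones(len(u))]@R
    return o,d
def onz(c,px,z):
    o,d=ray(c,px);return o+d*((z-o[2])/d[:,2])[:,None]
def pix(c,X):
    r=cv2.Rodrigues(c["R"])[0];return cv2.projectPoints(np.array(X,float).reshape(-1,1,3),r,c["t"],c["camera_matrix"],c["dist"])[0].reshape(-1,2)
def blob(c,mask,roi):
    m=np.zeros(mask.shape,np.uint8);x0,y0,x1,y1=roi;m[y0:y1,x0:x1]=mask[y0:y1,x0:x1]
    cs,_=cv2.findContours(m,cv2.RETR_EXTERNAL,cv2.CHAIN_APPROX_NONE);k=max(cs,key=cv2.contourArea)
    return k.reshape(-1,2)
def rect(c,k,z):
    P=onz(c,k,z)[:,:2]
    (cx,cy),(w,h),a=cv2.minAreaRect((P*1000).astype(np.float32))
    if w<h:w,h,a=h,w,a+90
    return np.round([cx,cy,w,h,a],1)   # a: angle of long axis, deg
E
python3 - <<'E'
import sys;sys.path.insert(0,'.')
from h import *
T=dict(np.load("pics/top0.npz"));S=dict(np.load("pics/scene0.npz"))
for n,c,roi,rp,br in(("top",T,(262,215,335,250),(225,200,246,238),(250,160,375,215)),("scene",S,(220,185,295,240),(292,165,330,190),(228,195,350,300))):
    hsv=cv2.cvtColor(c["color"],cv2.COLOR_RGB2HSV)
    m=((hsv[...,2]<85)).astype(np.uint8)
    for r in(roi,rp):
        k=blob(c,m,r);print(n,"slat/piece",rect(c,k,.02),k.min(0),k.max(0))
    for (x,y) in((300,190),(340,195),(300,150),(360,230)) if n=="top" else ((270,250),(320,215),(200,300)):print("hsv",x,y,hsv[y,x])
crop=T["color"][155:255,225:405];a=cv2.resize(crop[:,:,::-1],None,fx=4.4,fy=4.4,interpolation=cv2.INTER_CUBIC)
cv2.imwrite("pics/tc.png",a)
crop=S["color"][185:305,220:360];cv2.imwrite("pics/sc.png",cv2.resize(crop[:,:,::-1],None,fx=5,fy=5,interpolation=cv2.INTER_CUBIC))
E
```

```text
top slat/piece [436.3 -36.5 242.6  42.1  80. ] [264 222] [329 245]
top slat/piece [485.4 182.7 100.1  55.6   1.6] [230 205] [245 232]
hsv 300 190 [ 21  83 139]
hsv 340 195 [ 19  86 133]
hsv 300 150 [113   9 117]
hsv 360 230 [ 16  98 133]
scene slat/piece [443.8 -46.6 248.5  49.8  79.8] [225 190] [288 239]
scene slat/piece [490.3 180.6 107.5  53.4 178.1] [295 168] [325 189]
hsv 270 250 [ 19  96 199]
hsv 320 215 [ 19  99 129]
hsv 200 300 [ 15 111 163]
```

View pics/tc.png

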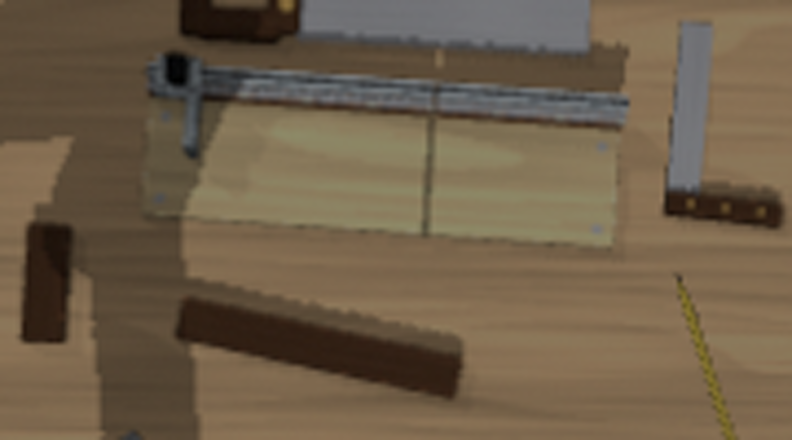

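View pics/sc.png

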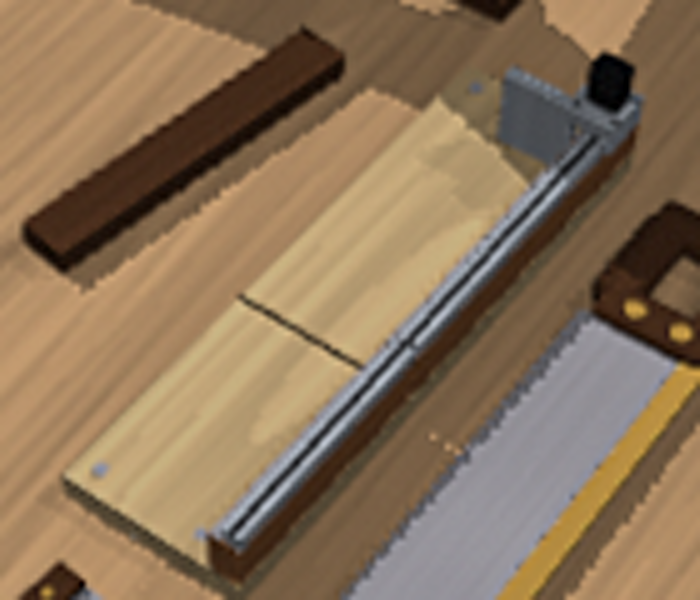

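Run:
```python
from h import *
T=dict(np.load("pics/top0.npz"));S=dict(np.load("pics/scene0.npz"))
t=lambda p:(np.array(p,float)+.5)/4.4-.5+[225,155]
s=lambda p:(np.array(p,float)+.5)/5-.5+[220,185]
P=onz(T,t([(143,215),(612,247),(425,235),(432,124)]),.018);print("bed NL NR slotnear slotfar",P.round(4).tolist())
v=P[0]-P[1];print("yaw",np.degrees(np.arctan2(-v[0],v[1])),np.linalg.norm(v))
print("scene NR slotnear",onz(S,s([(65,477),(240,296)]),.018).round(4).tolist())
print("grip top",onz(T,t([(177,66)]),.108).round(4).tolist(),onz(S,s([(618,62)]),.108).round(4))
print("plate outer top T",onz(T,t([(190,155)]),.076).round(4),"S plate outer-top corner",onz(S,s([(508,68)]),.076).round(4))
d=T["depth"];k=T["color"]
# slat top: depth filter z in .015-.03
for n,c,roi in(("top",T,(255,212,340,252)),("scene",S,(215,180,300,245))):
    x0,y0,x1,y1=roi;uu,vv=np.meshgrid(np.arange(x0,x1),np.arange(y0,y1));px=np.c_[uu.ravel(),vv.ravel()]
    o,dd=ray(c,px);dz=c["depth"][vv,uu].ravel();X=o+dd*dz[:,None]
    h=cv2.cvtColor(c["color"],cv2.COLOR_RGB2HSV)[vv,uu].reshape(-1,3)
    m=(X[:,2]>.014)&(X[:,2]<.026)&(h[:,2]<85)
    q=(X[m,:2]*1000).astype(np.float32);print(n,m.sum(),cv2.minAreaRect(q),np.median(X[m,2]), 'mean',q.mean(0))
```

```text
bed NL NR slotnear slotfar [[0.5432, 0.1123, 0.018], [0.5266, -0.2829, 0.018], [0.5326, -0.1251, 0.018], [0.6273, -0.1293, 0.018]]
yaw -2.411580731796164 0.39549356966817684
scene NR slotnear [[0.5301, -0.2869, 0.018], [0.5349, -0.1264, 0.018]]
grip top [[0.6529, 0.0817, 0.108]] [[0.6563 0.0835 0.108 ]]
plate outer top T [[0.586  0.0708 0.076 ]] S plate outer-top corner [[0.5922 0.0713 0.076 ]]
top 562 ((436.4936828613281, -37.850860595703125), (235.52256774902344, 36.341609954833984), 78.99076080322266) 0.020110415450405372 mean [436.62958 -38.26791]
scene 657 ((437.97003173828125, -41.29759979248047), (241.75538635253906, 40.97879409790039), 78.72173309326172) 0.018334802267469197 mean [437.7455   -44.649498]
```

Top crop: the slot's near end is at (425,235), bed near corners at (143,215) and (612,247), grip at (177,66). Scene crop: the stop plate stands at the far-left end of the fence. Board yaw is about -2.4° and its origin about (0.596,-0.0885). The stop reads about 0.195, and the slat's middle is about (0.437,-0.040), axis at about 79°. Moving over the grip.

```bash
cat > st.py <<'E'
import sys,numpy as np
from scipy.spatial.transform import Rotation as Ro
from bench import ctrl
psi=np.radians(-2.41);O=np.array([.596,-.0885,0]);B=Ro.from_euler('z',psi).as_matrix()
def rep(target=None,tyang=None):
    o=ctrl.get_obs();R=Ro.from_euler('xyz',o["tool_rot"],degrees=True).as_matrix()
    p=np.array(o["position"]);b=B.T@(p-O)
    print("t %.2f"%o["t"],"board",b.round(4),"rpy",np.round(o["tool_rot"],2),"F(board)",(B.T@o["wrist_force"]).round(2),"gap %.4f gf %.1f"%(o["finger_gap"],o["gripper_force"]),"q",np.round(o["q"],0))
    if target is not None:print("tool shift units",(R.T@B@(np.array(target)-b)/.8).round(4))
if __name__=="__main__":rep(eval(sys.argv[1]) if len(sys.argv)>1 else None)
E
python3 -m handwheel '[[[0,0,-0.07],[0,0,0],85],[[0,0,-0.07],[0,0,0],85],[[0,0,0],[-0.05,-0.043,0],85],[[0,0,0],[-0.05,-0.043,0],85],[[0,0,0],[-0.05,-0.043,0],85],[[0,0,0],[-0.05,-0.043,0],85],[[0,0,0],[-0.05,-0.043,0],85],[[0,0,0],[-0.05,-0.043,0],85],[[0,0,0],[-0.05,-0.043,0],85],[[0,0,0],[-0.05,-0.043,0],85],[[0,0,0],[-0.05,-0.043,0],85],[[0,0,0],[-0.05,-0.043,0],85]]' 30; python3 st.py '[.051,.1734,.15]'
```

```text
t: 1.6
position: [0.535, 0.1936, 0.2309]
tool_rot: [180.0, -0.0, 177.6]
wrist_force: [0.5, 0.6, 0.3]
finger_gap: 0.0847
gripper_force: 0.0
t 1.60 board [-0.0728  0.2793  0.2309] rpy [ 1.7999e+02 -4.0000e-02  1.7759e+02] F(board) [0.52 0.63 0.27] gap 0.0847 gf 0.0 q [ 13.  15.  87.   0.  78. -75.]
tool shift units [-0.1549 -0.1324  0.101 ]
```

```bash
python3 -m handwheel '[[[0,0,0],[-0.052,-0.044,0.033],60],[[0,0,0],[-0.052,-0.044,0.034],60],[[0,0,0],[-0.051,-0.044,0.034],60],[[0,0,0],[0,0,0],60]]'; python3 st.py '[.051,.1734,.084]'
python3 - <<'E'
from h import *
from bench import ctrl
ims=[]
for n,(x,y) in(("top",(262,172)),("scene",(340,205))):
    c=ctrl.read_camera(n);a=c["color"][y-40:y+40,max(x-55,0):x+55,::-1];ims.append(cv2.resize(a,(550,400),interpolation=cv2.INTER_CUBIC)[:300 if 0 else 400])
cv2.imwrite("pics/g1.png",cv2.resize(np.vstack(ims),(412,600)))
E
```

```text
t: 2.1
position: [0.6543, 0.081, 0.1464]
tool_rot: [-179.9, -0.3, 177.4]
wrist_force: [-1.4, 0.7, 1.0]
finger_gap: 0.0601
gripper_force: 0.0
t 2.10 board [0.0511 0.1718 0.1464] rpy [-179.92   -0.3   177.37] F(board) [-1.38  0.64  0.99] gap 0.0601 gf 0.0 q [  1.  26.  82.  -0.  72. -86.]
tool shift units [-0.0003  0.0021  0.078 ]
```

View pics/g1.png

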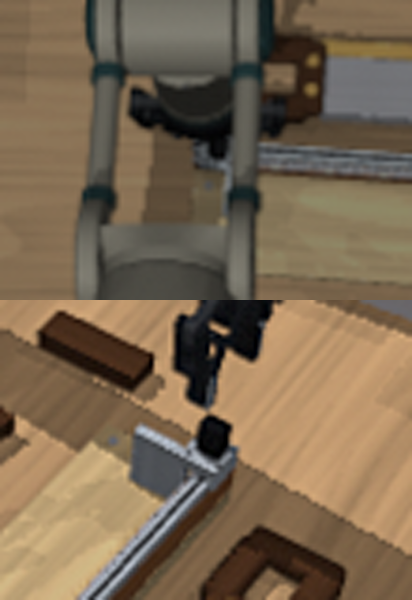

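The gripper hangs above the grip, with the fingers straddling it in the lower panel near (210,380). Descend and close.

```bash
python3 -m handwheel '[[[0,0,0],[0,0.002,0.026],60],[[0,0,0],[0,0,0.026],60],[[0,0,0],[0,0,0.026],60],[[0,0,0],[0,0,0],60],[[0,0,0],[0,0,0],5],[[0,0,0],[0,0,0],5],[[0,0,0],[0,0,0],5],[[0,0,0],[0,0,0],5],[[0,0,0],[0,0,0],5],[[0,0,0],[0,0,0],5]]' 40; python3 st.py '[.051,.078,.084]'
```

```text
t: 3.45
position: [0.6543, 0.0841, 0.0901]
tool_rot: [-179.8, 0.1, 177.6]
wrist_force: [-1.4, -5.3, 6.0]
finger_gap: 0.0172
gripper_force: 40.8
t 3.45 board [0.051  0.1749 0.0901] rpy [-1.7984e+02  1.4000e-01  1.7761e+02] F(board) [-1.15 -5.33  6.02] gap 0.0172 gf 40.8 q [  1.  29.  87.  -0.  64. -86.]
tool shift units [ 0.     -0.1211  0.008 ]
```

```bash
python3 -m handwheel '[[[0,0,0],[0,-0.015,0],5],[[0,0,0],[0,-0.02,0],5],[[0,0,0],[0,-0.02,0],5],[[0,0,0],[0,-0.02,0],5],[[0,0,0],[0,-0.02,0],5],[[0,0,0],[0,-0.015,0],5],[[0,0,0],[0,-0.01,0],5],[[0,0,0],[0,0,0],5],[[0,0,0],[0,0,0],5]]'; python3 st.py '[.051,.078,.084]'
```

```text
t: 4.58
position: [0.6502, -0.0079, 0.0901]
tool_rot: [179.8, 0.1, 177.6]
wrist_force: [-1.5, 4.2, 6.9]
finger_gap: 0.0172
gripper_force: 40.9
t 4.58 board [0.0508 0.0828 0.0901] rpy [1.7979e+02 1.4000e-01 1.7757e+02] F(board) [-1.68  4.09  6.88] gap 0.0172 gf 40.9 q [ -7.  28.  88.   0.  64. -95.]
tool shift units [-0.0002 -0.006   0.0076]
```

```bash
python3 -m handwheel '[[[0,0,0],[0,-0.003,0],5],[[0,0,0],[0,-0.003,0],5],[[0,0,0],[0,0,0],5],[[0,0,0],[0,0,0],5]]'; python3 st.py '[.051,.078,.084]'
```

```text
t: 5.08
position: [0.6501, -0.0117, 0.0901]
tool_rot: [179.7, 0.1, 177.6]
wrist_force: [-1.7, 6.3, 6.6]
finger_gap: 0.0169
gripper_force: 40.9
t 5.08 board [0.0508 0.0791 0.0901] rpy [1.7969e+02 1.4000e-01 1.7756e+02] F(board) [-1.92  6.26  6.61] gap 0.0169 gf 40.9 q [ -7.  28.  88.   0.  64. -95.]
tool shift units [-0.0003 -0.0014  0.0076]
```

```bash
python3 -m handwheel '[[[0,0,0],[0,-0.001,0],5],[[0,0,0],[0,0,0],5],[[0,0,0],[0,0,0],40],[[0,0,0],[0,0,0],50],[[0,0,0],[0,0,-0.03],60],[[0,0,0],[0,0,-0.05],60],[[0,0,0],[0,0,-0.05],60],[[0,0,0],[0.07,-0.01,0],60],[[0,0,0],[0.07,-0.01,0],60],[[0,0,0],[0.07,-0.01,0],60],[[0,0,0],[0.055,-0.01,0],60],[[0,0,0],[0,0,0],60]]'; python3 st.py '[-.161,.0418,.13]'
python3 - <<'E'
from h import *
from bench import ctrl
ims=[]
for n,(x,y) in(("top",(300,190)),("scene",(300,245))):
    c=ctrl.read_camera(n);np.savez(f"pics/{n}1.npz",**c);a=c["color"][y-37:y+38,x-65:x+65,::-1];ims.append(cv2.resize(a,(520,300),interpolation=cv2.INTER_CUBIC))
cv2.imwrite("pics/g2.png",np.vstack(ims))
E
```

```text
t: 6.58
position: [0.4328, -0.0388, 0.1921]
tool_rot: [180.0, -0.1, 177.5]
wrist_force: [0.6, 0.2, -0.7]
finger_gap: 0.0599
gripper_force: 0.0
t 6.58 board [-0.1652  0.0428  0.1921] rpy [ 1.8000e+02 -1.0000e-01  1.7751e+02] F(board) [ 0.61  0.21 -0.7 ] gap 0.0599 gf 0.0 q [ -14.    5.  106.   -0.   69. -102.]
tool shift units [-0.0054 -0.0013  0.0776]
```

View pics/g2.png

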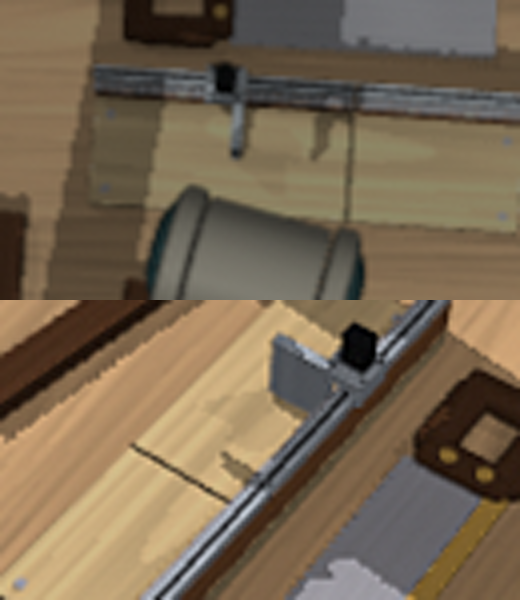

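Run:
```python
from h import *
from st import B,O
T=dict(np.load("pics/top1.npz"));S=dict(np.load("pics/scene1.npz"))
f=lambda p,o:(np.array(p,float)+.5)/4-.5+o
b=lambda X:((X-O)@B).round(4).tolist()
print("top slot",b(onz(T,f([(348,220),(352,110)],[235,153]),.018)))
print("top plate outer top L/R",b(onz(T,f([(231,156),(243,156)],[235,153]),.076)),"grip",b(onz(T,f([(226,76)],[235,153]),.108)))
print("scene slot",b(onz(S,f([(133,145),(228,200)],[235,208]),.018)))
print("scene face outer bottom",b(onz(S,f([(270,96)],[235,208]),.020)),"top",b(onz(S,f([(274,36)],[235,208]),.076)),"grip top",b(onz(S,f([(362,29)],[235,208]),.108)))
```

```text
top slot [[-0.0602, -0.0407, 0.018], [0.043, -0.0382, 0.018]]
top plate outer top L/R [[-0.0172, 0.0704, 0.076], [-0.0164, 0.0597, 0.076]] grip [[0.0487, 0.0793, 0.108]]
scene slot [[-0.0586, -0.0402, 0.018], [0.0252, -0.0398, 0.018]]
scene face outer bottom [[-0.0059, 0.0577, 0.02]] top [[-0.0108, 0.0643, 0.076]] grip top [[0.05, 0.0819, 0.108]]
```

Lower panel: the stop's plate stands at (270,335–400) and the slot runs from (133,445). Both views give the face about 100 mm from the slot. Now turn over the slat.

```bash
python3 -m handwheel '[[[0,0,0.0913],[0,0,0],60],[[0,0,0.0913],[0,0,0],60],[[0,0,0.0913],[0,0,0],60],[[0,0,0.0913],[0,0,0],60],[[0,0,0.0913],[0,0,0],60],[[0,0,0.0913],[0,0,0],60],[[0,0,0.0913],[0,0,0],60],[[0,0,0.0913],[0,0,0],60],[[0,0,0.0913],[0,0,0],60],[[0,0,0.0913],[0,0,0],60],[[0,0,0.0913],[0,0,0],60],[[0,0,0.0913],[0,0,0],60]]'; python3 st.py '[-.161,.0418,.004]'
```

```text
t: 8.18
position: [0.4383, -0.0389, 0.1921]
tool_rot: [179.9, -0.0, 78.7]
wrist_force: [0.6, 0.9, 0.3]
finger_gap: 0.0602
gripper_force: 0.0
t 8.18 board [-0.1596  0.0429  0.1921] rpy [ 1.7994e+02 -1.0000e-02  7.8740e+01] F(board) [0.54 0.95 0.34] gap 0.0602 gf 0.0 q [-14.   6. 105.   0.  69.  -3.]
tool shift units [-0.0016 -0.0017  0.2351]
```

```bash
python3 -m handwheel '[[[0,0,0],[-0.001,-0.001,0.06],60],[[0,0,0],[0,0,0.06],60],[[0,0,0],[0,0,0.06],60],[[0,0,0],[0,0,0.035],60],[[0,0,0],[0,0,0.02],60],[[0,0,0],[0,0,0],60],[[0,0,0],[0,0,0],25],[[0,0,0],[0,0,0],25],[[0,0,0],[0,0,0],25],[[0,0,0],[0,0,0],25],[[0,0,0],[0,0,0],25]]' 40; python3 st.py '[-.161,.0418,.004]'
```

```text
t: 9.55
position: [0.4362, -0.0395, 0.0048]
tool_rot: [179.9, -0.0, 79.0]
wrist_force: [-0.1, 1.0, 6.0]
finger_gap: 0.0348
gripper_force: 42.1
t 9.55 board [-0.1617  0.0422  0.0048] rpy [179.87  -0.    78.99] F(board) [-0.17  0.97  6.01] gap 0.0348 gf 42.1 q [-14.  19. 121.   0.  40.  -3.]
tool shift units [-0.0004  0.001   0.001 ]
```

```bash
python3 -m handwheel '[[[0,0,0],[0,0,-0.03],25],[[0,0,0],[0,0,-0.05],25],[[0,0,0],[0,0,-0.05],25],[[0,0,-0.0478],[0,0,0],25],[[0,0,-0.0478],[0,0,0],25],[[0,0,0],[0,0,0],25]]'; python3 st.py '[-.015,-.068,.06]'
```

```text
t: 10.3
position: [0.4346, -0.0392, 0.1079]
tool_rot: [-180.0, -0.0, 87.6]
wrist_force: [-0.2, -0.2, -0.9]
finger_gap: 0.0353
gripper_force: 41.3
t 10.30 board [-0.1633  0.0425  0.1079] rpy [-1.7995e+02 -1.0000e-02  8.7550e+01] F(board) [-0.23 -0.17 -0.86] gap 0.0353 gf 41.3 q [-14.  10. 113.   0.  56. -12.]
tool shift units [-0.138   0.1855  0.0597]
```

```bash
python3 -m handwheel '[[[0,0,0],[-0.035,0.04,0],25],[[0,0,0],[-0.035,0.05,0],25],[[0,0,0],[-0.035,0.05,0],25],[[0,0,0],[-0.033,0.0455,0.02],25],[[0,0,0],[0,0,0.04],25],[[0,0,0],[0,0,0],25]]'; python3 st.py '[-.015,-.068,.0235]'
python3 - <<'E'
from h import *
from bench import ctrl
ims=[]
for n,(x,y) in(("top",(300,195)),("scene",(280,240))):
    c=ctrl.read_camera(n);a=c["color"][y-37:y+38,x-65:x+65,::-1];ims.append(cv2.resize(a,(520,300),interpolation=cv2.INTER_CUBIC))
cv2.imwrite("pics/g3.png",np.vstack(ims))
E
```

```text
t: 11.05
position: [0.5762, -0.1551, 0.0569]
tool_rot: [-179.6, -0.2, 87.5]
wrist_force: [-1.2, 0.2, -0.6]
finger_gap: 0.035
gripper_force: 41.2
t 11.05 board [-0.0169 -0.0673  0.0569] rpy [-1.7955e+02 -1.6000e-01  8.7510e+01] F(board) [-1.2   0.18 -0.56] gap 0.0350 gf 41.2 q [-22.  26.  97.   0.  57. -19.]
tool shift units [-0.0009  0.0028  0.0418]
```

View pics/g3.png

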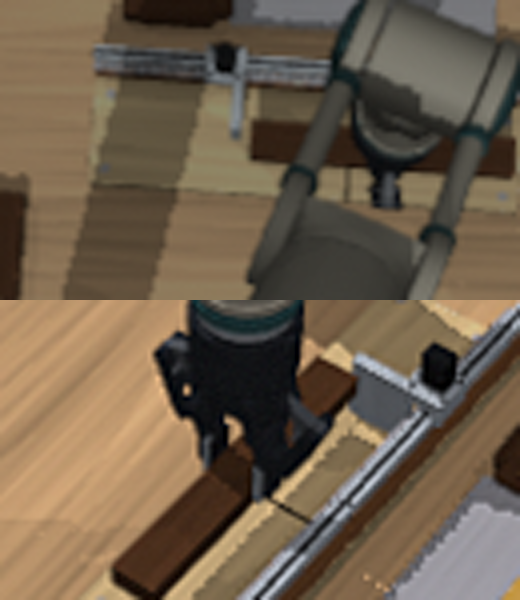

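The slat hangs over the bed, parallel to the fence. Its left end, near (252,140) in the top panel, is just short of the plate at (240,120). Lower it.

```bash
python3 -m handwheel '[[[0,0,0],[0,0.002,0.02],25],[[0,0,0],[0,0,0.015],25],[[0,0,0],[0,0,0.007],25],[[0,0,0],[0,0,0],25]]'; python3 st.py '[-.015,-.068,.0228]'
```

```text
t: 11.65
position: [0.5801, -0.1557, 0.0259]
tool_rot: [-179.9, -0.0, 87.6]
wrist_force: [0.2, -1.4, -0.5]
finger_gap: 0.0347
gripper_force: 41.3
t 11.65 board [-0.0131 -0.0678  0.0259] rpy [-1.7994e+02 -3.0000e-02  8.7610e+01] F(board) [ 0.25 -1.36 -0.48] gap 0.0347 gf 41.3 q [-22.  28.  99.   0.  53. -19.]
tool shift units [-0.0003 -0.0024  0.0039]
```

```bash
python3 -m handwheel '[[[0,0,0],[0,0,0.003],25],[[0,0,0],[0,0,0.001],25],[[0,0,0],[0,0,0],25]]'; python3 -m handwheel '[[[0,0,0],[-0.003,0,0],25],[[0,0,0],[-0.003,0,0],25],[[0,0,0],[0,0,0],25]]'; python3 st.py; python3 -m handwheel '[[[0,0,0],[-0.002,0,0],25],[[0,0,0],[0,0,0],25]]'
```

```text
t: 12.02
position: [0.5806, -0.156, 0.0234]
tool_rot: [180.0, 0.0, 87.6]
wrist_force: [0.1, 0.6, -1.1]
finger_gap: 0.0351
gripper_force: 41.3
t: 12.4
position: [0.5804, -0.161, 0.0233]
tool_rot: [180.0, 0.0, 87.6]
wrist_force: [0.3, -0.2, -0.2]
finger_gap: 0.0347
gripper_force: 41.3
t 12.40 board [-0.0125 -0.0731  0.0233] rpy [179.99   0.    87.58] F(board) [ 0.29 -0.15 -0.22] gap 0.0347 gf 41.3 q [-22.  28.  99.   0.  53. -20.]
t: 12.65
position: [0.5803, -0.1624, 0.0233]
tool_rot: [180.0, -0.0, 87.6]
wrist_force: [0.0, 1.1, -0.9]
finger_gap: 0.0349
gripper_force: 41.3
```

```bash
python3 -m handwheel '[[[0,0,0],[0.007,0,0],25],[[0,0,0],[0.006,0,0],25],[[0,0,0],[0,0,0],25]]'; python3 -m handwheel '[[[0,0,0],[0.002,0,0],25],[[0,0,0],[0,0,0],25]]';  python3 -m handwheel '[[[0,0,0],[0.001,0,0],25],[[0,0,0],[0,0,0],25]]';python3 st.py
```

```text
t: 13.02
position: [0.5806, -0.1512, 0.0233]
tool_rot: [-180.0, -0.0, 87.6]
wrist_force: [-0.3, 0.3, 0.1]
finger_gap: 0.0349
gripper_force: 41.3
t: 13.28
position: [0.5808, -0.1502, 0.0233]
tool_rot: [180.0, -0.0, 87.6]
wrist_force: [0.2, -0.9, -1.5]
finger_gap: 0.0352
gripper_force: 41.3
t: 13.52
position: [0.5808, -0.1495, 0.0232]
tool_rot: [-180.0, -0.0, 87.6]
wrist_force: [-0.4, 0.1, -0.7]
finger_gap: 0.035
gripper_force: 41.3
t 13.53 board [-0.0127 -0.0616  0.0232] rpy [-1.80e+02 -1.00e-02  8.76e+01] F(board) [-0.45  0.12 -0.66] gap 0.0350 gf 41.3 q [-21.  28.  99.   0.  53. -19.]
```

```bash
for i in 1; do :; done; python3 -m handwheel '[[[0,0,0],[0.001,0,0],25],[[0,0,0],[0,0,0],25]]' | grep -E "pos|wrist"; python3 -m handwheel '[[[0,0,0],[0.001,0,0],25],[[0,0,0],[0,0,0],25]]'| grep -E "pos|wrist";  python3 -m handwheel '[[[0,0,0],[0.001,0,0],25],[[0,0,0],[0,0,0],25]]'| grep -E "pos|wrist"
```

```text
position: [0.5808, -0.1487, 0.0233]
wrist_force: [0.1, -0.0, -0.7]
position: [0.5808, -0.1479, 0.0233]
wrist_force: [0.3, 0.3, -1.7]
position: [0.5809, -0.1471, 0.0233]
wrist_force: [-1.0, -0.1, -1.1]
```

```bash
python3 -m handwheel '[[[0,0,0],[0.001,0,0],25],[[0,0,0],[0,0,0],25]]' | grep -E "pos|wrist"; python3 -m handwheel '[[[0,0,0],[0.001,0,0],25],[[0,0,0],[0,0,0],25]]'| grep -E "pos|wrist";  python3 -m handwheel '[[[0,0,0],[0.001,0,0],25],[[0,0,0],[0,0,0],25]]'| grep -E "pos|wrist"
```

```text
position: [0.5809, -0.1467, 0.0233]
wrist_force: [-0.2, -1.7, -0.1]
position: [0.581, -0.1467, 0.0234]
wrist_force: [-1.1, -4.5, -0.9]
position: [0.5811, -0.1466, 0.0235]
wrist_force: [-1.3, -7.4, -0.1]
```

Run:
```python
from h import *
from bench import ctrl
ims=[]
for n,(x,y) in(("top",(300,190)),("scene",(310,230))):
    c=ctrl.read_camera(n);a=c["color"][y-25:y+25,x-43:x+44,::-1];ims.append(cv2.resize(a,(522,300),interpolation=cv2.INTER_CUBIC))
cv2.imwrite("pics/g4.png",np.vstack(ims))
```

```text
(no output)
```

View pics/g4.png

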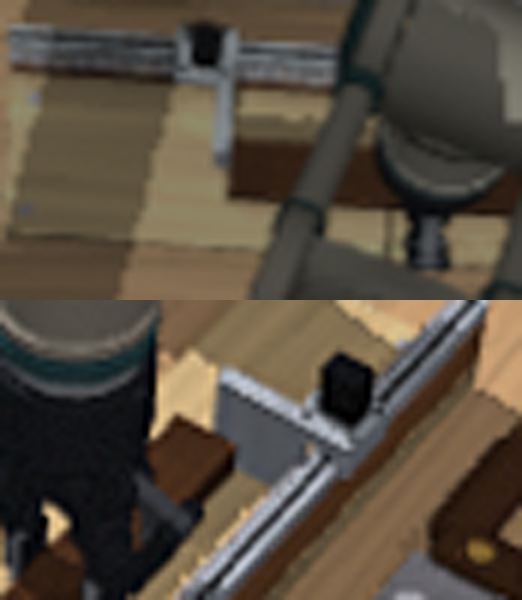

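Top panel: the slat end at (232,165) touches the plate at (222,150). The lower panel agrees, and the force built up without any motion. Back off the push, release, rise, then turn 90°.

```bash
python3 -m handwheel '[[[0,0,0],[-0.0022,0,0.001],25],[[0,0,0],[0,0,0],25],[[0,0,0],[0,0,0],45],[[0,0,0],[0,0,0],50],[[0,0,0],[0,0,0],50]]' | grep -E "pos|wrist"; python3 -m handwheel '[[[0,0,0],[0,0,-0.02],50],[[0,0,0],[0,0,-0.05],50],[[0,0,0],[0,0,-0.06],50],[[0,0,0],[0,-0.07,0],60],[[0,0,0],[0,-0.07,0],80],[[0,0,0],[0,0,0],80]]'; python3 st.py
```

```text
position: [0.5809, -0.146, 0.0223]
wrist_force: [-0.6, -0.3, 1.4]
t: 16.5
position: [0.4641, -0.1402, 0.1271]
tool_rot: [-179.8, -0.1, 87.5]
wrist_force: [0.4, -0.2, 0.1]
finger_gap: 0.0799
gripper_force: 0.0
t 16.50 board [-0.1296 -0.0572  0.1271] rpy [-1.7979e+02 -8.0000e-02  8.7540e+01] F(board) [ 0.41 -0.18  0.06] gap 0.0799 gf 0.0 q [-25.  13. 106.  -0.  61. -23.]
```

```bash
python3 -m handwheel '[[[0,0,-0.1],[0,0,0],80],[[0,0,-0.1],[0,0,0],80],[[0,0,-0.1],[0,0,0],80],[[0,0,-0.1],[0,0,0],80],[[0,0,-0.1],[0,0,0],80],[[0,0,-0.1],[0,0,0],80],[[0,0,-0.1],[0,0,0],80],[[0,0,-0.1],[0,0,0],80],[[0,0,-0.1],[0,0,0],80],[[0,0,-0.1],[0,0,0],80],[[0,0,0],[0,0,0],80]]'; python3 st.py '[-.058,-.059,.017]'
python3 - <<'E'
from h import *
from bench import ctrl
from st import B,O
for n,roi in(("top",(282,170,362,210)),("scene",(225,185,320,270))):
    c=ctrl.read_camera(n);np.savez(f"pics/{n}2.npz",**c)
    x0,y0,x1,y1=roi;uu,vv=np.meshgrid(np.arange(x0,x1),np.arange(y0,y1));px=np.c_[uu.ravel(),vv.ravel()]
    o,dd=ray(c,px);X=o+dd*c["depth"][vv,uu].ravel()[:,None];h=cv2.cvtColor(c["color"],cv2.COLOR_RGB2HSV)[vv,uu].reshape(-1,3)
    Y=(X-O)@B;m=(Y[:,2]>.031)&(Y[:,2]<.046)&(h[:,2]<90)&(Y[:,0]<.035)
    q=(Y[m,:2]*1000).astype(np.float32);print(n,m.sum(),np.round(cv2.boxPoints(cv2.minAreaRect(q))).tolist(),cv2.minAreaRect(q))
E
```

```text
t: 17.88
position: [0.4704, -0.1421, 0.1273]
tool_rot: [-180.0, 0.1, 177.5]
wrist_force: [-0.8, -0.4, 0.6]
finger_gap: 0.0801
gripper_force: 0.0
t 17.88 board [-0.1232 -0.0589  0.1273] rpy [-1.7997e+02  1.2000e-01  1.7750e+02] F(board) [-0.79 -0.4   0.57] gap 0.0801 gf 0.0 q [ -25.   13.  106.    0.   61. -112.]
tool shift units [-0.0812  0.      0.1381]
top 399 [[-32.0, -175.0], [7.0, -175.0], [8.0, 69.0], [-31.0, 69.0]] ((-12.118539810180664, -53.21863555908203), (244.07769775390625, 38.92102813720703), 89.62512969970703)
scene 718 [[-32.0, -148.0], [30.0, -148.0], [33.0, 67.0], [-29.0, 67.0]] ((0.5892200469970703, -40.503944396972656), (215.15382385253906, 62.565181732177734), 89.26011657714844)
```

```bash
python3 -m handwheel '[[[0,0,0],[-0.04,0,0.04],80],[[0,0,0],[-0.041,0,0.045],80],[[0,0,0],[0,0,0.04],80],[[0,0,0],[0,0,0.013],80],[[0,0,0],[0,0,0],80]]'; python3 st.py; python3 -m handwheel '[[[0,0,0],[-0.01,0,0],80],[[0,0,0],[-0.01,0,0],80],[[0,0,0],[-0.01,0,0],80],[[0,0,0],[-0.01,0,0],80],[[0,0,0],[-0.01,0,0],80],[[0,0,0],[0,0,0],80]]'; python3 st.py '[-.007,-.059,.017]'
```

```text
t: 18.6
position: [0.5334, -0.1444, 0.0159]
tool_rot: [180.0, -0.1, 177.5]
wrist_force: [1.3, 0.2, 0.2]
finger_gap: 0.0799
gripper_force: 0.0
t 18.60 board [-0.0602 -0.0585  0.0159] rpy [ 1.7997e+02 -6.0000e-02  1.7755e+02] F(board) [1.26 0.28 0.17] gap 0.0799 gf 0.0 q [ -22.   26.  106.    0.   49. -110.]
t: 19.35
position: [0.5747, -0.1463, 0.016]
tool_rot: [-180.0, 0.1, 177.6]
wrist_force: [0.2, -0.7, 0.4]
finger_gap: 0.0799
gripper_force: 0.0
t 19.35 board [-0.0188 -0.0586  0.016 ] rpy [-1.7999e+02  5.0000e-02  1.7761e+02] F(board) [ 0.22 -0.68  0.41] gap 0.0799 gf 0.0 q [ -21.   28.  101.    0.   51. -109.]
tool shift units [-0.0148 -0.0005 -0.0012]
```

```bash
python3 -m handwheel '[[[0,0,0],[-0.006,0,0],80],[[0,0,0],[-0.006,0,0],80],[[0,0,0],[0,0,0],80]]'|grep -E "pos|wrist"; python3 -m handwheel '[[[0,0,0],[-0.002,0,0],80],[[0,0,0],[0,0,0],80]]'|grep -E "pos|wrist";python3 -m handwheel '[[[0,0,0],[-0.002,0,0],80],[[0,0,0],[0,0,0],80]]'|grep -E "pos|wrist"; python3 st.py
```

```text
position: [0.5839, -0.1467, 0.0161]
wrist_force: [-0.6, -0.1, 1.0]
position: [0.5849, -0.1467, 0.0161]
wrist_force: [-0.4, 0.6, -0.5]
position: [0.5856, -0.1466, 0.016]
wrist_force: [-2.6, 0.0, 1.2]
t 20.23 board [-0.008  -0.0585  0.016 ] rpy [ 1.7998e+02 -1.1000e-01  1.7760e+02] F(board) [-2.61 -0.07  1.21] gap 0.0797 gf 1.4 q [ -21.   29.   99.   -0.   52. -108.]
```

```bash
python3 -m handwheel '[[[0,0,0],[-0.002,0,0],80],[[0,0,0],[-0.002,0,0],80],[[0,0,0],[0,0,0],80]]'|grep -E "pos|wrist"; python3 st.py
python3 -m handwheel '[[[0,0,0],[0.03,0,0],80],[[0,0,0],[0.05,0,-0.02],70],[[0,0,0],[0.05,0,-0.05],40],[[0,0,0],[0,0,-0.06],0],[[0,0,0],[0,0.04,0],0],[[0,0,0],[0,0.04,0],0],[[0,0,0],[0,0,0],0]]' ; python3 st.py
python3 - <<'E'
from h import *
from bench import ctrl
ims=[]
for n,(x,y) in(("top",(312,190)),("scene",(290,240))):
    c=ctrl.read_camera(n);np.savez(f"pics/{n}3.npz",**c);a=c["color"][y-37:y+38,x-65:x+65,::-1];ims.append(cv2.resize(a,(520,300),interpolation=cv2.INTER_CUBIC))
cv2.imwrite("pics/g5.png",np.vstack(ims))
E
```

```text
position: [0.5856, -0.1466, 0.0159]
wrist_force: [-8.9, -0.5, 6.1]
t 20.60 board [-0.0079 -0.0585  0.0159] rpy [179.96  -0.47 177.59] F(board) [-8.91 -0.88  6.05] gap 0.0802 gf 4.7 q [ -21.   29.   99.   -0.   53. -108.]
t: 21.48
position: [0.489, -0.077, 0.1205]
tool_rot: [180.0, 0.1, 177.8]
wrist_force: [-0.1, 0.5, -0.4]
finger_gap: 0.0003
gripper_force: 0.0
t 21.48 board [-0.1074  0.007   0.1205] rpy [1.7998e+02 1.0000e-01 1.7775e+02] F(board) [-0.16  0.54 -0.44] gap 0.0003 gf 0.0 q [ -17.   14.  106.    0.   60. -105.]
```

View pics/g5.png

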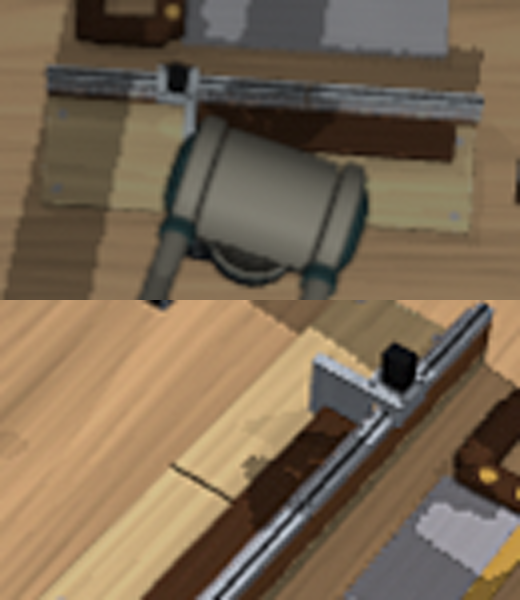

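The slat lies along the fence with its end at the stop (lower panel: end at (330,410), plate at (340,390)). Tilt the shut fingers forward.

```bash
python3 -m handwheel '[[[0,-0.085,0],[0,0,0],0],[[0,-0.085,0],[0,0,0],0],[[0,-0.085,0],[0,0,0],0],[[0,-0.085,0],[0,0,0],0],[[0,0,0],[0,0,0],0]]' >/dev/null; python3 st.py '[-.016,.01,.06]'
```

```text
t 22.20 board [-0.1092  0.0077  0.1187] rpy [179.44  29.12 177.41] F(board) [ 0.39 -0.64 -0.29] gap 0.0004 gf 0.0 q [ -26.    4.  129.   30.   24. -138.]
tool shift units [-0.0661  0.002   0.1208]
```

```bash
python3 -m handwheel '[[[0,0,0],[-0.022,0.001,0.04],0],[[0,0,0],[-0.022,0.001,0.04],0],[[0,0,0],[-0.022,0,0.04],0],[[0,0,0],[0,0,0],0],[[0,0,0],[0,0,0],0]]' >/dev/null; python3 st.py '[.004,.01,.040]'
```

```text
t 22.82 board [-0.0132  0.0105  0.0622] rpy [179.56  29.28 177.74] F(board) [0.09 0.84 0.39] gap 0.0003 gf 0.0 q [ -20.   17.  123.   37.   15. -141.]
tool shift units [-0.0052 -0.0009  0.0347]
```

```bash
python3 -m handwheel '[[[0,0,0],[-0.002,0,0.012],0],[[0,0,0],[-0.002,0,0.012],0],[[0,0,0],[-0.001,0,0.006],0],[[0,0,0],[0,0,0],0]]' >/dev/null; python3 st.py '[.004,.01,.038]';  python3 -m handwheel '[[[0,0,0],[-0.001,0,0.003],0],[[0,0,0],[0,0,0],0]]' >/dev/null; python3 st.py '[.01,.01,.032]'
```

```text
t 23.32 board [0.0015 0.0107 0.0432] rpy [179.57  29.32 177.69] F(board) [0.24 0.09 0.25] gap -0.0000 gf 0.0 q [ -19.   19.  123.   42.   13. -146.]
tool shift units [ 0.0005 -0.0009  0.0072]
t 23.57 board [0.0035 0.0107 0.0417] rpy [179.58  29.34 177.7 ] F(board) [-0.29 -0.15  0.17] gap 0.0002 gf 0.0 q [ -19.   20.  123.   42.   13. -147.]
tool shift units [-0.0011 -0.001   0.0145]
```

```bash
python3 -m handwheel '[[[0,0,0],[-0.0005,0,0.0025],0],[[0,0,0],[0,0,0],0]]' >/dev/null; python3 st.py;  python3 -m handwheel '[[[0,0,0],[-0.0005,0,0.0025],0],[[0,0,0],[0,0,0],0]]' >/dev/null; python3 st.py;  python3 -m handwheel '[[[0,0,0],[-0.0005,0,0.0025],0],[[0,0,0],[0,0,0],0]]' >/dev/null; python3 st.py
```

```text
t 23.82 board [0.0048 0.0107 0.0399] rpy [179.58  29.32 177.7 ] F(board) [ 0.46 -0.63 -0.15] gap 0.0003 gf 0.0 q [ -19.   20.  123.   43.   13. -147.]
t 24.07 board [0.0057 0.0108 0.0388] rpy [179.59  29.35 177.72] F(board) [-5.71 -0.4   6.96] gap -0.0002 gf 4.3 q [ -19.   20.  123.   43.   13. -148.]
t 24.32 board [0.006  0.0109 0.0384] rpy [179.62  29.4  177.74] F(board) [-16.48  -1.23  20.74] gap 0.0002 gf 13.3 q [ -19.   20.  123.   44.   12. -148.]
```

```bash
python3 -m handwheel '[[[0,0,0],[0,0,0],0],[[0,0,0],[0,0,0],0],[[0,0,0],[0,0,0],0],[[0,0,0],[0,0,0],0],[[0,0,0],[0,0,0],0],[[0,0,0],[0,0,0],0]]' >/dev/null; python3 st.py
python3 - <<'E'
from h import *
from bench import ctrl
ims=[]
for n,(x,y) in(("top",(312,190)),("scene",(300,230))):
    c=ctrl.read_camera(n);a=c["color"][y-30:y+30,x-52:x+52,::-1];ims.append(cv2.resize(a,(520,300),interpolation=cv2.INTER_CUBIC))
cv2.imwrite("pics/g6.png",np.vstack(ims))
E
```

```text
t 25.07 board [0.006  0.0109 0.0384] rpy [179.61  29.4  177.73] F(board) [-16.75  -1.7   21.33] gap 0.0000 gf 13.2 q [ -19.   20.  123.   44.   12. -148.]
```

View pics/g6.png

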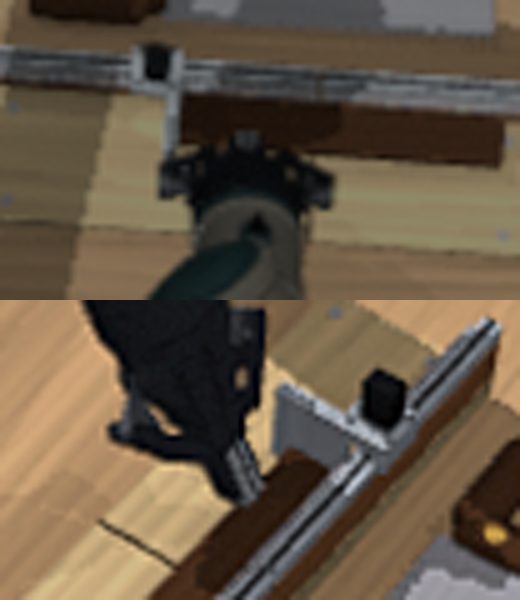

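The fingertips press the slat's near top edge at (245,490), clear of the slot at (100–175,520–565). The slat's end touches the plate and its edge lies along the fence. The push is steady at about 17 N into the fence and 21 N down.

```bash
python3 -c "
from bench import ctrl
print(ctrl.sign_off())"
```

```text
the job is handed in; nothing more can be done
None
```

I handed the job in with the stop at about 100 mm (as measured in the images), the slat flat against stop and fence, and the fingers holding it at about 17 N into the fence and 21 N down; no verdict was returned.

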